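Fit a label holder behind the lip of a reagent shelf

TASK

On the lab bench, take the label holder with the yellow card out of its slotted rack and push its blade straight down behind the sprung lip along the front edge of the reagent shelf, centred in front of the bottle with the yellow cap, until its shoulder is fully home on the black mounting strip. Feel it in slowly, without ramming it, and leave the bottles and the other holder undisturbed. Do not let go: finish with the fingers still on the holder, keeping it pressed firmly down so that the strip's adhesive can take.

Things in the scene. Friction and masses are not known exactly. Their poses are not given: they have to be found in the camera images.
- holder_yellow: Label holder to fit, 50 g, upright in a rack slot. Origin: middle of the blade's lower edge; z up, y along its width, x through it (both faces alike, yellow card). Blade 58 wide (y), 4 thick, rounded below, z 0-24 mm; shoulder 60 x 18 thick, z 24-30; white card frame 60 wide, 10 thick, z 30-80. Pinch the frame from above, across its thickness or width.
- holder_blue: A like holder with a blue card in the other slot of the rack; to be left alone. Same origin, axes and sizes.
- rack: White slotted rack fixed to the bench, 60 (x) x 200 (y) x 30 mm high, origin at the centre of its underside. Two slots 7 mm wide and 62 mm long (along y), centred at y = -50 and +50 mm. The holders stand in them blade down, their shoulders on the rack's top, their axes parallel to the rack's (either holder in either slot).
- shelf: Fixed reagent shelf, 460 mm long (y), origin at the centre of its underside, front to -x. Board x -80 to 80 mm, top at z 100. Along the front edge stands a 6 mm aluminium wall, x -86 to -80, up to z 126, topped by rail_seat; before it the sprung lip. A holder fully home is upright, y along the shelf's y, origin at x -88, z 106 mm here, its blade's back against the aluminium.
- rail_seat: Firm black mounting strip (tape) on top of the shelf's aluminium front wall, as long as the shelf: x -84.5 to -78 mm, z 126 to 130 mm in the shelf's frame; it behaves as rigid and does not stick at once. The holder's shoulder rests on its top when fully home. Origin: centre of its underside.
- slot_mid (a point): Middle of the shelf's length, over the label channel between aluminium wall and sprung lip: x -88, y 0, z 130 mm in the shelf's frame (level with the top of rail_seat). The channel runs along the shelf's y.
- lip (a joint): Angle (rad) of the green sprung lip, y -200 to 200 mm, 2.5 mm thick, hinged at its foot (shelf frame x -89, z 86); 0 shut, up to 0.6 as its top swings to the front (-x). Shut, it stands 1.5 mm off the aluminium up to z 114, then flares forward to z 127: mouth x -96 to -86. The blade wedges it open to 0.1-0.2; it meets it 12 mm before home: wedging in takes 4 to 10 N, then comes the firm seat.
- bottle_yellow: Amber bottle with a yellow cap, 54 mm diameter, 100 mm high, loose on the shelf's board in one of three places about 130 mm apart, some 60 mm behind the front wall; origin at the centre of its underside, axes parallel to the shelf's. The holder belongs in front of it, at the same y along the shelf.
- bottle_blue: Like bottle with a blue cap; a bystander, to be left standing.
- bottle_red: Like bottle with a red cap; a bystander, to be left standing.

How it is judged:
On the way:
1. the yellow holder is lifted clear of the rack in the fingers (height (world z) of holder_yellow above 0.04 m and contact force between the fingers and holder_yellow above 1 N), for 0.1 s.
At the end, for the whole second after the job is handed in: The yellow holder is behind the lip, its shoulder down on the mounting strip (within 2 mm), upright and along the shelf (0.1 rad), within 20 mm of the middle of the yellow-capped bottle along the shelf, still touched by the fingers (over 2 N) and pressed on the strip with over 2 N (z of holder_yellow in the frame of shelf between 0.103 and 0.108 m and x of holder_yellow in the frame of shelf between -0.0925 and -0.0855 m and y of holder_yellow in the frame of bottle_yellow between -0.02 and 0.02 m and angle between holder_yellow's own z axis and vertical below 0.1 rad and angle between the y axis of holder_yellow and the y axis of shelf, either way round below 0.1 rad and value of joint lip above 0.07 rad and contact force between holder_yellow and rail_seat above 2 N and contact force between the fingers and holder_yellow above 2 N); the arm keeps its last pose, push and grip.
It fails at once if a bottle is pushed more than 15 mm or tipped (distance of any of bottle_yellow, bottle_blue, bottle_red from where it was at the start of the episode above 0.015 m or angle between any of bottle_yellow, bottle_blue, bottle_red's own z axis and vertical above 0.3 rad).
It fails at once if the blue holder is moved more than 12 mm (distance of holder_blue from where it was at the start of the episode above 0.012 m).
It fails at once if the holder is rammed down on the mounting strip with over 100 N (contact force between holder_yellow and rail_seat above 100 N).
It also fails if it takes over 45 s, if anything falls off the work surface, if the arm or the gripper's body presses on something with over 40 N, if the wrist force passes 120 N, or if a joint passes its speed limit or range.

ROBOT

A 7-joint arm with a two-finger parallel gripper is mounted at the origin on the work surface. World frame = base frame: x ahead of the robot, y to its left, z up, the work surface at z = 0. Lengths are in m, angles in rad, forces in N, time in s.
With the tool pointing down it reaches from about 0.425 to 0.875 m from the base axis. Payload 4.7 kg.
Tool frame: the origin (TCP) lies midway between the tips of the shut fingers; the grasp point (between the pads) lies 19 mm behind it; z points along the fingers, y is the line along which they close (so a half turn about z gives the same grasp; the last joint's range is limited). The gripper opens to 87 mm and grips with 3 to 60 N. Pads are 19 mm wide; open, the fingers measure 117 mm over their backs; the gripper's body (75 mm by 190 mm) begins 51 mm behind the grasp point.
Start: joints at [-1.242, 0.321, -0.07, 1.45, 0.023, 1.371, -0.057], TCP at [0.201, 0.618, 0.223] pointing down, gripper open.
Joint ranges: [-2.86, 2.86], [-0.3, 2.09], [-1.38, 1.24], [0.06, 2.45], [-1.56, 4.7], [0.09, 2.05], [-2.69, 2.69]. Speed limits (rad/s): [2.57, 2.57, 3.14, 3.14, 3.14, 3.14, 3.14].

INTERFACE

Orientations are given as a rotation vector (axis times angle).
In Python, from bench import ctrl gives the robot as it stands. The module is installed in compiled form; this text tells all that it offers.
- The arm moves only by the shell command python3 -m handwheel 'ROWS' [FORCE]. ROWS is JSON, a list of rows, each a list of 7 numbers: the finger opening in m, from 0 to 0.087, then the shift along the tool's x, y, z in m, then the turn, a rotation vector about the tool's x, y, z in degrees. A call has 1 to 12 rows; each row shifts and turns the commanded pose from where the row before left it, along the tool's axes as they then stand; what a row does not reach is not made up. A row lasts 1/8 s, in which the tool goes at most 62.5 mm and 10.7 degrees, less where a joint would pass 70% of its speed; a pose out of reach is approached as far as the arm can. A call is refused whole if a number of a shift passes 0.0625 or a number of a turn 10.7, either way. A call with a gripper value outside its range is refused whole. The fingers move at their own pace and stop on an object; FORCE is the grip in N (left out, the last holds). Time passes only in rows, so rows that do not move let the fingers close. It gives the time, the measured TCP pose, the force, the opening and the grip force at its end, in the units of the state.
- ctrl.get_state(): the state, without advancing time (a new reading comes with each control period).
- ctrl.get_image(name): name is "scene" or "top" or "wrist"; returns (picture, depth): 384x512x3 uint8, blue, green, red; 384x512 float32, m along the optical axis (not along the pixel's ray), 0 where there is no reading.
- ctrl.camera_info(name): a dict with "intrinsics" (3x3 intrinsics, pixels), "D" ([k1, k2, p1, p2, k3] as OpenCV has them; the pictures are not rectified), "R" (3x3) and "t" (3): a world point X has camera coordinates R X + t. Camera axes: x right, y down, z forward; pixel columns grow to the right and rows downward; lengths in m; the calibration is good to about 2 mm. A picture is of the moment at which its call begins: read the wrist's pose just before it. camera_info takes no time and is no camera call; for the wrist camera it gives the pose at the moment of the call.
- ctrl.close_job(): hands the job in; it is judged then, once.
The state is a dict: "time": time; "joint_positions": joint angles; "qd": joint speeds; "joint_torque": joint torques, N m; "position": TCP position; "tool_rot": TCP orientation; "ft_force": force on the tool from outside, world axes, zero at the start; "torque": the same for the moment, N m; "grip_width": opening from 0.0 (shut) to 1.0 (fully open); "grip_force": force on a finger pad.
Only numpy, scipy, OpenCV 4.12 (cv2) and the standard library are available. Lean on these libraries where they do the work, as an engineer would, in place of code of your own. Each camera call takes 0.05 s, during which the arm holds its last target. There are 200 camera calls.

## Working session

There is one attempt and no reset: what is moved stays moved. The work goes in short steps, Python scripts to look and compute and a shell command to move; the robot and the scene stay as the last step left them, time stands still between calls to the robot, and variables do not carry over. Pictures are saved under pics/ and viewed, at most 10 in all, crops included, and the job is handed in when it is done.

```bash
mkdir -p pics; cat > h.py <<'E'
import numpy as np, cv2, json
from bench import ctrl
from scipy.spatial.transform import Rotation as R
def snap(n,f):
    ci=ctrl.camera_info(n); im,d=ctrl.get_image(n); cv2.imwrite(f'pics/{f}.png',im)
    np.savez(f'pics/{f}.npz',im=im,d=d,**{k:np.array(ci[k]) for k in('intrinsics','D','R','t')})
    return im,d,ci
def load(f): return np.load(f'pics/{f}.npz')
def cloud(c):
    d=c['d'];h,w=d.shape;u,v=np.meshgrid(np.arange(w),np.arange(h))
    p=cv2.undistortPoints(np.stack([u,v],-1).reshape(-1,1,2).astype(np.float64),c['intrinsics'],c['D']).reshape(h,w,2)
    X=np.dstack([p*d[...,None],d]); return (X-c['t'])@c['R']
def st():
    s=ctrl.get_state(); print({k:np.round(s[k],4).tolist() for k in('time','position','tool_rot','ft_force','torque','grip_width','grip_force','joint_positions')}); return s
E
python3 - <<'E'
from h import *
s=st();print(R.from_rotvec(s['tool_rot']).as_matrix().round(3))
a=snap('scene','s0')[0];b=snap('top','t0')[0]
cv2.imwrite('pics/both.png',cv2.resize(np.hstack([a,b]),(800,300)))
E
```

```text
{'time': 0.0, 'position': [0.2011, 0.6175, 0.2214], 'tool_rot': [-0.4923, -3.1026, 0.003], 'ft_force': [-0.0532, -0.0666, -0.7287], 'torque': [0.0207, 0.051, 0.0531], 'grip_width': 1.0, 'grip_force': 0.0, 'joint_positions': [-1.2419, 0.3218, -0.0701, 1.4517, 0.0226, 1.3708, -0.0569]}
[[-0.951  0.31  -0.001]
 [ 0.31   0.951 -0.002]
 [-0.    -0.002 -1.   ]]
```

View pics/t0.png

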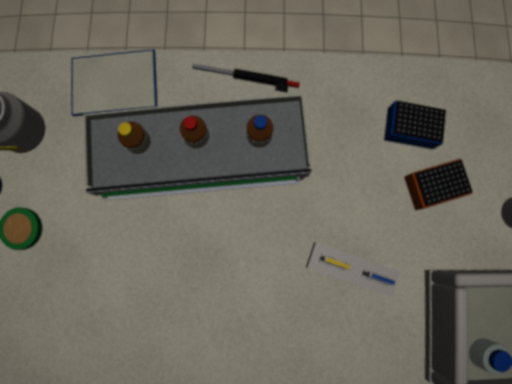

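View pics/s0.png

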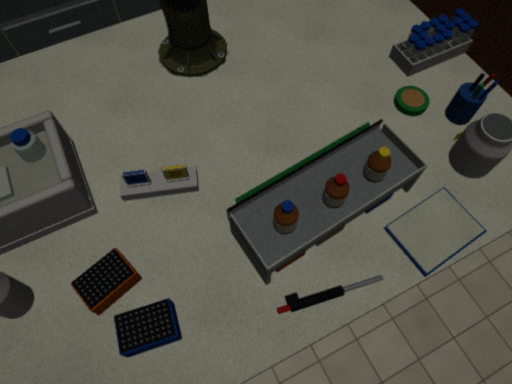

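The top view shows the yellow cap at (124,129), red (190,123) and blue (260,122). The yellow holder is at (335,263), the blue one at (379,278), and the lip side of the shelf runs along (105,193)-(300,180). Next I'll measure these from depth.

```bash
python3 - <<'E'
from h import *
c=load('t0');P=cloud(c);
def at(n,u,v,P=P):print(n,P[v,u].round(4), c['im'][v,u])
at('bench',200,280);at('yb',124,129);at('rb',190,123);at('bb',260,122);at('hy',335,263);at('hb',379,278);at('lipL',105,193);at('lipR',299,180);at('board',160,165);at('cornL',90,192);at('cornR',308,172)
for f in('t0','s0'):
  c=load(f);P=cloud(c);hsv=cv2.cvtColor(c['im'],cv2.COLOR_BGR2HSV);z=P[...,2]
  print(f,'cam',(-c['R'].T@c['t']).round(3))
  for n,lo,hi,zr in(('yel',20,35,(.05,.35)),('blu',100,125,(.05,.35)),('red',0,5,(.15,.35)),('grn',45,85,(.05,.35))):
    m=(cv2.inRange(hsv,(lo,110,60),(hi,255,255))>0)&(z>zr[0])&(z<zr[1])&(c['d']>0)
    k,l,s,ce=cv2.connectedComponentsWithStats(m.astype(np.uint8))
    for i in range(1,k):
      if s[i,4]>15:
        Q=P[l==i]; v=np.linalg.svd(Q[:,:2]-Q[:,:2].mean(0),full_matrices=False)[2][0]
        print(n,s[i,4],ce[i].round(0),np.median(Q,0).round(4),Q.min(0).round(3),Q.max(0).round(3),'dir',np.degrees(np.arctan2(v[1],v[0])).round(1))
E
```

```text
bench [ 0.3931  0.0722 -0.0031] [108 122 125]
yb [0.686  0.2023 0.1977] [ 23 123 143]
rb [0.6984 0.0767 0.1999] [ 14  16 111]
bb [ 0.703  -0.0544  0.1985] [98 43 17]
hy [ 0.4403 -0.2173  0.0862] [ 46 125 141]
hb [ 0.4103 -0.3099  0.0866] [91 49 32]
lipL [0.5733 0.2598 0.1178] [24 51 19]
lipR [ 0.6282 -0.1515 -0.0039] [84 87 90]
board [0.6373 0.1524 0.0987] [78 79 77]
cornL [0.5751 0.2926 0.1155] [64 65 67]
cornR [ 0.6239 -0.1551  0.1222] [57 55 56]
t0 cam [ 0.469 -0.041  0.946]
yel 158 [125. 128.] [0.6872 0.2012 0.1991] [0.675 0.189 0.169] [0.708 0.223 0.202] dir 156.8
yel 30 [  8. 147.] [0.6797 0.5085 0.0746] [0.678 0.494 0.067] [0.683 0.53  0.082] dir -85.3
yel 102 [338. 263.] [ 0.4404 -0.2225  0.0856] [ 0.43  -0.247  0.082] [ 0.451 -0.2    0.089] dir 71.0
blu 128 [260. 121.] [ 0.7044 -0.0544  0.199 ] [ 0.693 -0.066  0.195] [ 0.716 -0.043  0.202] dir -104.3
blu 70 [383. 279.] [ 0.4083 -0.3179  0.0853] [ 0.4   -0.341  0.081] [ 0.418 -0.295  0.089] dir -108.1
blu 283 [503. 361.] [ 0.2603 -0.5193  0.1888] [ 0.242 -0.539  0.184] [ 0.279 -0.501  0.193] dir -91.3
red 144 [190. 122.] [0.7
[... 808 characters left out ...]
] [0.404 0.627 0.113] dir 0.2
blu 90 [417.  40.] [0.3737 0.5817 0.1084] [0.329 0.567 0.084] [0.403 0.602 0.113] dir -5.7
blu 39 [439.  36.] [0.3913 0.6492 0.1089] [0.379 0.635 0.105] [0.406 0.661 0.113] dir -93.8
blu 23 [464.  88.] [0.5796 0.5893 0.1001] [0.567 0.569 0.097] [0.588 0.608 0.103] dir -69.4
blu 166 [ 18. 135.] [ 0.2606 -0.5188  0.1888] [ 0.242 -0.537  0.185] [ 0.279 -0.501  0.192] dir -11.8
blu 36 [133. 172.] [ 0.4093 -0.3166  0.0849] [ 0.4   -0.339  0.082] [ 0.418 -0.294  0.089] dir -107.9
blu 95 [287. 205.] [ 0.7062 -0.0542  0.1996] [ 0.694 -0.065  0.196] [ 0.717 -0.043  0.203] dir -31.5
red 82 [341. 178.] [0.7028 0.0778 0.1992] [0.691 0.067 0.171] [0.713 0.098 0.204] dir 73.4
```

```bash
python3 - <<'E'
from h import *
for f in('t0','s0'):
  P=cloud(load(f)).reshape(-1,3)
  # approximate shelf frame: guess
  e=np.array([-.108,.994]);n=np.array([.994,.108])
  a=P[:,:2]@n;b=P[:,:2]@e; 
  L=P[:,:2]@n
  m0=(b>-.25)&(b<.25)
  for lo,hi in((.094,.106),(.118,.124),(.124,.128),(.128,.136)):
    m=(P[:,2]>lo)&(P[:,2]<hi)&(P[:,0]>.5)&(P[:,0]<.85)&(P[:,1]>-.25)&(P[:,1]<.35)
    r=cv2.minAreaRect(P[m][:,:2].astype(np.float32)); print(f,lo,m.sum(),np.round(r[0],4),np.round(r[1],4),round(r[2],2))
  # front strip profile: cross-shelf coordinate vs z, in bins
  m=(P[:,2]>.122)&(P[:,2]<.14)&(a>.56)&(a<.68)
  for b0 in np.arange(-.2,.32,.05):
    q=m&(b>b0)&(b<b0+.05)
    if q.sum()>3: print(round(b0,2),q.sum(),'a',np.percentile(a[q],[5,50,95]).round(4),'z',np.median(P[q,2]).round(4))
E
```

```text
t0 0.094 12468 [0.6803 0.0769] [0.1635 0.4594] 6.23
t0 0.118 870 [0.6741 0.0764] [0.1747 0.4582] 6.21
t0 0.124 952 [0.6757 0.0771] [0.1787 0.4614] 6.22
t0 0.128 1332 [0.6756 0.0773] [0.1786 0.4607] 6.08
-0.2 166 a [0.5915 0.6047 0.6106] z 0.1272
-0.15 211 a [0.5916 0.6061 0.673 ] z 0.1276
-0.1 160 a [0.5917 0.6048 0.6105] z 0.1275
-0.05 184 a [0.5915 0.6044 0.6772] z 0.1275
-0.0 182 a [0.5917 0.6047 0.6772] z 0.1272
0.05 162 a [0.5914 0.6044 0.6103] z 0.1276
0.1 181 a [0.5916 0.6046 0.6781] z 0.1274
0.15 138 a [0.5912 0.6037 0.6085] z 0.1265
0.2 148 a [0.6029 0.6243 0.6746] z 0.1288
s0 0.094 8882 [0.6831 0.0775] [0.1661 0.46  ] 5.75
s0 0.118 775 [0.6755 0.0762] [0.1802 0.4588] 6.09
s0 0.124 653 [0.6755 0.0771] [0.1794 0.4604] 6.03
s0 0.128 1027 [0.6769 0.0759] [0.177  0.4581] 6.04
-0.2 122 a [0.5914 0.6055 0.6104] z 0.1279
-0.15 121 a [0.5916 0.6047 0.6104] z 0.1276
-0.1 116 a [0.5916 0.6047 0.6106] z 0.128
-0.05 120 a [0.5916 0.6042 0.6108] z 0.1272
-0.0 102 a [0.5917 0.6057 0.6117] z 0.1271
0.05 91 a [0.5932 0.6072 0.6127] z 0.1274
0.1 90 a [0.5936 0.6072 0.6124] z 0.1269
0.15 87 a [0.5935 0.6078 0.6128] z 0.1269
0.2 100 a [0.6064 0.6353 0.6745] z 0.1276
```

```bash
python3 -m handwheel '[[0.087,0,0,-0.03,0,0,10.5],[0.087,0,0,0,0,0,10.5],[0.087,0,0,0,0,0,10.5],[0.087,0,0,0,0,0,10.5],[0.087,0,0,0,0,0,10.5],[0.087,0,0,0,0,0,10.5],[0.087,0,0,0,0,0,10.5],[0.087,0,0,0,0,0,10.5],[0.087,0,0,0,0,0,7]]'
```

```text
time: 1.23
position: [0.2012, 0.6178, 0.2519]
tool_rot: [2.562, 1.817, -0.001]
ft_force: [-0.2, 0.2, -0.0]
grip_width: 1.0
grip_force: 0.0
```

```bash
python3 -m handwheel '[[0.087,-0.0334,0.0444,0,0,0,0],[0.087,-0.0334,0.0444,0,0,0,0],[0.087,-0.0334,0.0444,0,0,0,0],[0.087,-0.0334,0.0444,0,0,0,0],[0.087,-0.0334,0.0444,0,0,0,0],[0.087,-0.0334,0.0444,0,0,0,0],[0.087,-0.0334,0.0444,0,0,0,0],[0.087,-0.0334,0.0444,0,0,0,0]]'
python3 -m handwheel '[[0.087,-0.0563,0.0182,0,0,0,0],[0.087,-0.0563,0.0182,0,0,0,0],[0.087,-0.0563,0.0182,0,0,0,0],[0.087,-0.0563,0.0182,0,0,0,0],[0.087,-0.0563,0.0182,0,0,0,0],[0.087,-0.0563,0.0182,0,0,0,0],[0.087,-0.0563,0.0182,0,0,0,0],[0.087,-0.0563,0.0182,0,0,0,0],[0.087,0,0,0.04,0,0,0],[0.087,0,0,0,0,0,0]]'
python3 - <<'E'
from h import *
st();im=snap('wrist','w1')[0]
c=load('w1');P=cloud(c);hsv=cv2.cvtColor(c['im'],cv2.COLOR_BGR2HSV)
m=(P[...,2]>.076)&(P[...,2]<.095)&(c['d']>0)
k,l,s,ce=cv2.connectedComponentsWithStats(m.astype(np.uint8))
for i in range(1,k):
  if s[i,4]>60:
    Q=P[l==i];r=cv2.minAreaRect(Q[:,:2].astype(np.float32));print(s[i],ce[i].round(),np.median(Q,0).round(4),r, cv2.mean(im,(l==i).astype(np.uint8))[:3])
E
```

```text
time: 2.22
position: [0.4505, 0.2479, 0.2523]
tool_rot: [-2.558, -1.824, 0.0]
ft_force: [0.9, 0.1, -0.0]
grip_width: 1.004
grip_force: 0.0
time: 3.48
position: [0.4384, -0.2232, 0.2104]
tool_rot: [-2.556, -1.819, 0.006]
ft_force: [0.7, 0.5, -0.4]
grip_width: 1.0
grip_force: 0.0
{'time': 3.475, 'position': [0.4384, -0.2232, 0.2104], 'tool_rot': [-2.5562, -1.8193, 0.0061], 'ft_force': [0.6586, 0.4674, -0.4279], 'torque': [-0.0317, 0.0783, -0.0563], 'grip_width': 0.9996, 'grip_force': 0.0, 'joint_positions': [-0.6634, -0.0681, 1.0566, 1.8742, 0.0626, 1.307, 0.0418]}
[397   0  40  43 858] [417.  17.] [ 0.6163 -0.1369  0.0838] ((0.6150350570678711, -0.13977894186973572), (0.015377952717244625, 0.042490292340517044), 5.913680553436279) (65.54428904428904, 66.33916083916084, 66.56643356643356)
[246 142  12  64 734] [252. 173.] [ 0.4416 -0.2203  0.0862] ((0.44067034125328064, -0.2228286862373352), (0.05970720946788788, 0.01035011000931263), 71.29730224609375) (54.107629427792915, 114.53133514986375, 129.25204359673023)
[247 239  11  29 293] [252. 253.] [ 0.415  -0.2996  0.0861] ((0.41390398144721985, -0.302481085062027), (0.02828897535800934, 0.010242419317364693), 71.07218933105469) (84.07849829351535, 60.774744027303754, 50.9419795221843)
```

View pics/w1.png

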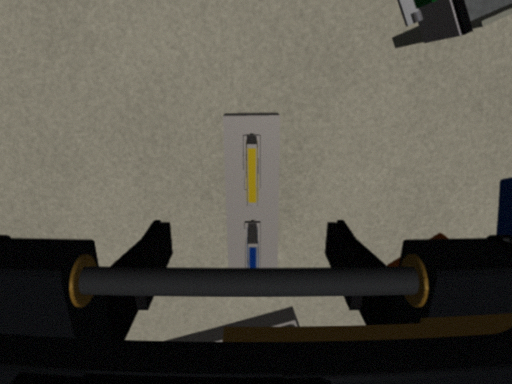

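The wrist view shows the yellow holder at (252,173) and the blue one at (252,253). The yellow holder is well aligned with the fingers. Next I'll descend and grip.

```bash
python3 -m handwheel '[[0.06,0.001,0.002,0.04,0,0,0],[0.06,0,0,0.04,0,0,0],[0.06,0,0,0.04,0,0,0],[0.06,0,0,0.025,0,0,0],[0.06,0,0,0.012,0,0,0],[0.06,0,0,0,0,0,0]]' 50; python3 -c "
from h import *;st()"
```

```text
time: 4.28
position: [0.4435, -0.2228, 0.0559]
tool_rot: [-2.557, -1.825, 0.0]
ft_force: [-0.6, -0.3, 0.2]
grip_width: 0.69
grip_force: 0.0
{'time': 4.275, 'position': [0.4435, -0.2228, 0.0559], 'tool_rot': [-2.5567, -1.8252, 0.0001], 'ft_force': [-0.6396, -0.2836, 0.2195], 'torque': [-0.108, 0.078, -0.0244], 'grip_width': 0.6898, 'grip_force': 0.0, 'joint_positions': [-0.545, 0.2491, 1.0637, 2.0422, -0.2603, 0.9925, 0.319]}
```

```bash
python3 -m handwheel '[[0.06,-0.0009,-0.0026,0.003,0,0,0],[0.0,0,0,0,0,0,0],[0.0,0,0,0,0,0,0],[0.0,0,0,0,0,0,0],[0.0,0,0,0,0,0,0],[0.0,0,0,0,0,0,0]]' 50
python3 -m handwheel '[[0,0,0,-0.01,0,0,0],[0,0,0,-0.03,0,0,0],[0,0,0,-0.04,0,0,0],[0,0,0,-0.05,0,0,0],[0,0,0,-0.05,0,0,0],[0,0,0,0,0,0,0]]'
python3 - <<'E'
from h import *
st();snap('wrist','w2')
E
```

```text
time: 5.03
position: [0.4401, -0.2233, 0.0525]
tool_rot: [-2.558, -1.824, -0.0]
ft_force: [0.6, -0.4, -0.7]
grip_width: 0.206
grip_force: 0.0
time: 5.78
position: [0.4424, -0.2245, 0.2365]
tool_rot: [2.555, 1.821, 0.011]
ft_force: [-0.7, 0.3, -1.2]
grip_width: 0.113
grip_force: 50.0
{'time': 5.775, 'position': [0.4424, -0.2245, 0.2365], 'tool_rot': [2.555, 1.8209, 0.0113], 'ft_force': [-0.6624, 0.3097, -1.1972], 'torque': [-0.1046, 0.0566, -0.0249], 'grip_width': 0.1126, 'grip_force': 50.0, 'joint_positions': [-0.7449, -0.1196, 1.1066, 1.8372, 0.1058, 1.3518, 0.0042]}
```

View pics/w2.png

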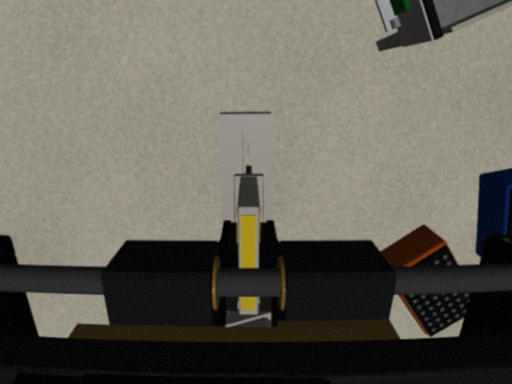

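The wrist view shows the holder between the pads, with its card top running from about (248,180) to (248,315) and the rack slot empty. The fingers were still closing as the lift began, so I'll measure where the holder sits in the grasp.

```bash
cat > held.py <<'E'
from h import *
def held(f):
  s=ctrl.get_state();c=load(f);P=cloud(c);T=R.from_rotvec(s['tool_rot']).as_matrix()
  Q=(P-s['position'])@T   # tool frame
  m=(np.abs(Q[...,1])<.02)&(np.abs(Q[...,0])<.06)&(Q[...,2]<.06)&(Q[...,2]>-.06)&(c['d']>0)
  hsv=cv2.cvtColor(c['im'],cv2.COLOR_BGR2HSV); y=m&(cv2.inRange(hsv,(18,100,60),(38,255,255))>0)
  q=Q[y]; print('yellow',y.sum(),np.median(q,0).round(4),np.percentile(q,[2,98],axis=0).round(4))
  z0=np.median(q[:,2]); w=m&(np.abs(Q[...,2]-z0)<.004)&(np.abs(Q[...,1])<.007)
  q=Q[w];print('top',w.sum(),q.min(0).round(4),q.max(0).round(4),'slope z/x',np.polyfit(q[:,0],q[:,2],1).round(4),'slope y/x',np.polyfit(q[:,0],q[:,1],1).round(4))
E
python3 -c "
from held import *
held('w2')"
```

```text
yellow 1092 [ 0.01    0.0011 -0.0299] [[-0.0255 -0.0042 -0.0311]
 [ 0.0254  0.0064 -0.0229]]
top 1812 [-0.0294 -0.007  -0.0338] [ 0.0305  0.0068 -0.0259] slope z/x [ 0.0021 -0.0296] slope y/x [-0.0032  0.0011]
```

```bash
python3 -m handwheel '[[0,0,0,0,0,0,-8.4],[0,0,0,0,0,0,-8.4],[0,0,0,0,0,0,-8.4],[0,0.0497,0.021,0,0,0,0],[0,0.0497,0.021,0,0,0,0],[0,0.0497,0.021,0,0,0,0],[0,0.0497,0.021,0,0,0,0],[0,0.0497,0.021,0,0,0,0],[0,0.0497,0.021,0,0,0,0],[0,0.0497,0.021,0,0,0,0],[0,0.0497,0.021,0,0,0,0],[0,0,0,0,0,0,0]]'
python3 - <<'E'
from held import *
s=st();snap('wrist','w3');snap('scene','s3');held('w3')
P=cloud(load('w3'));c=load('w3')
e=np.array([-.1063,.9943]);n=np.array([.9943,.1063])
a=P[...,:2]@n;b=P[...,:2]@e
for lo,hi in((.1235,.1285),(.1285,.134)):
 for b0 in np.arange(-.2,.34,.04):
  q=(P[...,2]>lo)&(P[...,2]<hi)&(a>.57)&(a<.64)&(b>b0)&(b<b0+.04)&(c['d']>0)
  if q.sum()>5: print(lo,b0.round(2),q.sum(),np.percentile(a[q],[3,50,97]).round(4))
hsv=cv2.cvtColor(c['im'],cv2.COLOR_BGR2HSV);m=(cv2.inRange(hsv,(18,100,50),(38,255,255))>0)&(P[...,2]>.19)&(P[...,2]<.206)&(P[...,0]>.65)
print('cap',m.sum(),P[m].mean(0) if m.any() else '')
print('tcp a,b',s['position'][:2]@n,s['position'][:2]@e)
E
```

```text
time: 7.32
position: [0.5632, 0.1954, 0.2294]
tool_rot: [-2.089, -2.345, 0.007]
ft_force: [-0.6, -0.6, -1.4]
grip_width: 0.114
grip_force: 50.0
{'time': 7.325, 'position': [0.5632, 0.1954, 0.2294], 'tool_rot': [-2.0893, -2.3448, 0.0067], 'ft_force': [-0.6145, -0.6204, -1.4355], 'torque': [-0.1824, 0.0653, -0.0252], 'grip_width': 0.1141, 'grip_force': 49.9999, 'joint_positions': [-1.0429, 0.2538, 0.7933, 1.6027, -0.1822, 1.3665, -0.1127]}
yellow 1077 [ 0.0163 -0.0001 -0.0264] [[-0.019  -0.0054 -0.0277]
 [ 0.0318  0.0057 -0.0118]]
top 1805 [-0.0238 -0.007  -0.0303] [ 0.0369  0.007  -0.0224] slope z/x [ 0.0016 -0.0261] slope y/x [-0.0083  0.0002]
0.1235 -0.04 79 [0.5913 0.5935 0.6036]
0.1235 0.0 9 [0.5921 0.5921 0.6006]
0.1235 0.08 80 [0.5936 0.6027 0.6047]
0.1235 0.12 214 [0.5909 0.5945 0.6039]
0.1235 0.16 373 [0.5904 0.5934 0.604 ]
0.1235 0.2 142 [0.5908 0.6029 0.6367]
0.1285 -0.04 9 [0.6035 0.6036 0.6046]
0.1285 0.08 270 [0.6042 0.6076 0.6103]
0.1285 0.12 349 [0.6041 0.6071 0.6102]
0.1285 0.16 390 [0.604  0.6071 0.6103]
0.1285 0.2 521 [0.6039 0.608  0.6374]
cap 1226 [0.68492216 0.2036415  0.1986457 ]
tcp a,b 0.5807528248786549 0.1344659259800514
```

View pics/w3.png

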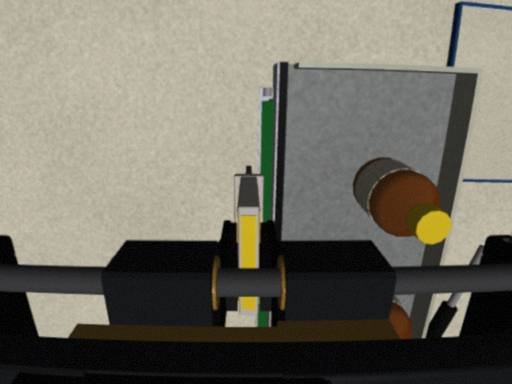

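The wrist view shows the holder at (248,180)-(248,315), just in front of the green lip (x≈267) and the black strip (x≈280). The yellow cap is at (432,224). Next I'll read the settled pose.

```bash
python3 -m handwheel '[[0,0,0,0,0,0,0.4],[0,0,0,0,0,0,0]]'
cat > rel.py <<'E'
from h import *
s=st();T=R.from_rotvec(s['tool_rot']).as_matrix();e=np.array([-.1063,.9943]);n=np.array([.9943,.1063])
p=s['position'][:2];d=.5994*n+.128*e-p
print('head y',np.degrees(np.arctan2(T[1,1],T[0,1])).round(2),'tilt',T[:,2].round(4),'a-err mm',1e3*(p@n-.5994),'b',p@e,'tool shift needed',(T[:2,:2].T@d).round(4))
E
python3 rel.py
python3 -c "
from held import *
snap('wrist','w4');held('w4')"
```

```text
time: 7.68
position: [0.5644, 0.1884, 0.2327]
tool_rot: [-2.11, -2.327, -0.001]
ft_force: [0.4, 0.3, -0.5]
grip_width: 0.116
grip_force: 50.0
{'time': 7.675, 'position': [0.5644, 0.1884, 0.2327], 'tool_rot': [-2.1096, -2.3273, -0.0006], 'ft_force': [0.4137, 0.3265, -0.5465], 'torque': [-0.1097, 0.0809, 0.0191], 'grip_width': 0.1156, 'grip_force': 49.9998, 'joint_positions': [-1.0397, 0.2457, 0.8008, 1.6048, -0.1798, 1.3672, -0.1193]}
head y 5.62 tilt [-1.e-04  5.e-04 -1.e+00] a-err mm -18.176530092239517 b 0.12732167739262634 tool shift needed [0.0008 0.0181]
yellow 1077 [ 0.0099 -0.0002 -0.0275] [[-0.0257 -0.0055 -0.0286]
 [ 0.0253  0.0053 -0.0138]]
top 1808 [-0.0298 -0.0069 -0.0314] [ 0.0303  0.0069 -0.0235] slope z/x [ 0.0033 -0.0272] slope y/x [-0.002  0.   ]
```

```bash
python3 -m handwheel '[[0,0.0008,0.009,0,0,0,-0.4],[0,0,0.009,0,0,0,0],[0,0,0,0.02,0,0,0],[0,0,0,0.02,0,0,0],[0,0,0,0,0,0,0],[0,0,0,0,0,0,0],[0,0,0,0,0,0,0]]'; python3 rel.py
```

```text
time: 8.6
position: [0.5827, 0.1929, 0.1933]
tool_rot: [2.098, 2.338, 0.002]
ft_force: [-0.1, -0.5, -0.7]
grip_width: 0.11
grip_force: 50.0
{'time': 8.6, 'position': [0.5827, 0.1929, 0.1933], 'tool_rot': [2.0983, 2.3375, 0.0022], 'ft_force': [-0.1389, -0.4715, -0.6544], 'torque': [-0.0336, 0.0029, -0.0375], 'grip_width': 0.1104, 'grip_force': 49.9998, 'joint_positions': [-1.0014, 0.3191, 0.7874, 1.6129, -0.2329, 1.3052, -0.0703]}
head y 6.17 tilt [ 1.2e-03  7.0e-04 -1.0e+00] a-err mm 0.4536417088661926 b 0.12981828092527428 tool shift needed [-0.0018 -0.0005]
```

```bash
python3 -m handwheel '[[0,-0.001,-0.0005,0.002,0,0,0],[0,0,0,0.002,0,0,0],[0,0,0,0.002,0,0,0],[0,0,0,0.002,0,0,0],[0,0,0,0.002,0,0,0],[0,0,0,0.002,0,0,0],[0,0,0,0.002,0,0,0],[0,0,0,0.002,0,0,0],[0,0,0,0.002,0,0,0],[0,0,0,0,0,0,0]]'; python3 rel.py; python3 - <<'E'
from held import *
snap('wrist','w5');im=snap('scene','s5')[0]; held('w5')
cv2.imwrite('pics/s5c.png',cv2.resize(im[100:230,280:450],None,fx=4,fy=4,interpolation=cv2.INTER_CUBIC))
E
```

```text
time: 9.85
position: [0.5818, 0.1916, 0.1744]
tool_rot: [-2.099, -2.338, 0.0]
ft_force: [-0.4, 0.1, -1.2]
grip_width: 0.113
grip_force: 50.0
{'time': 9.85, 'position': [0.5818, 0.1916, 0.1744], 'tool_rot': [-2.0987, -2.3376, 0.0004], 'ft_force': [-0.3933, 0.1119, -1.2304], 'torque': [-0.1238, 0.0564, 0.0114], 'grip_width': 0.1132, 'grip_force': 49.9997, 'joint_positions': [-0.9963, 0.3321, 0.7825, 1.6384, -0.2429, 1.2721, -0.0614]}
head y 6.17 tilt [-2.e-04 -1.e-04 -1.e+00] a-err mm -0.5786444349349384 b 0.12869201066795585 tool shift needed [-0.0007  0.0005]
yellow 1079 [ 0.0102 -0.0003 -0.0274] [[-0.0249 -0.0056 -0.0285]
 [ 0.0257  0.0054 -0.0124]]
top 1799 [-0.0293 -0.0069 -0.031 ] [ 0.0305  0.0069 -0.0234] slope z/x [ 0.0043 -0.0271] slope y/x [-0.0015 -0.0001]
```

View pics/s5c.png

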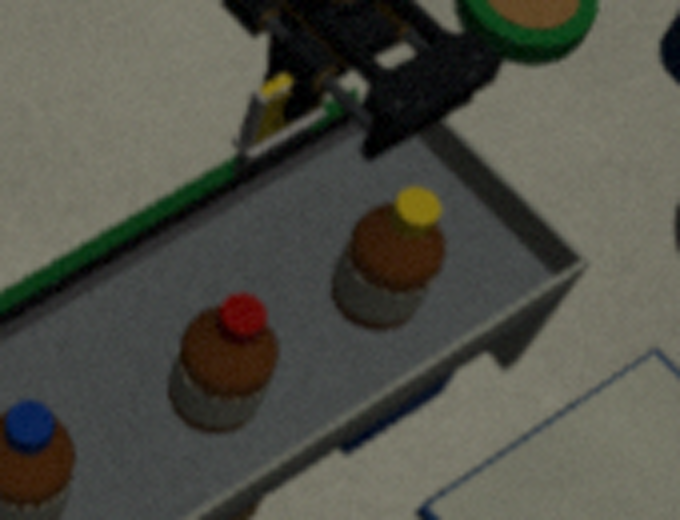

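The scene crop shows the holder at (260,120) standing over the lip and strip line, opposite the yellow bottle. There is no contact force yet. Now I'll feel it in.

```bash
for i in 1; do python3 -m handwheel '[[0,0,0,0.001,0,0,0],[0,0,0,0.001,0,0,0],[0,0,0,0.001,0,0,0],[0,0,0,0.001,0,0,0],[0,0,0,0.001,0,0,0],[0,0,0,0.001,0,0,0],[0,0,0,0.001,0,0,0],[0,0,0,0.001,0,0,0]]'; done; python3 rel.py
```

```text
time: 10.95
position: [0.583, 0.1918, 0.168]
tool_rot: [2.098, 2.337, 0.004]
ft_force: [0.6, -0.2, 8.0]
grip_width: 0.107
grip_force: 50.0
{'time': 10.95, 'position': [0.583, 0.1918, 0.168], 'tool_rot': [2.0981, 2.3367, 0.0041], 'ft_force': [0.593, -0.1692, 7.9568], 'torque': [-0.0836, -0.2304, -0.0048], 'grip_width': 0.1069, 'grip_force': 50.0022, 'joint_positions': [-0.9939, 0.3376, 0.7807, 1.6458, -0.2481, 1.2576, -0.0575]}
head y 6.16 tilt [ 0.0026  0.0012 -1.    ] a-err mm 0.691073222722105 b 0.12876463706012975 tool shift needed [-0.0008 -0.0007]
```

```bash
python3 -m handwheel '[[0,0,0,0.001,0,0,0],[0,0,0,0.001,0,0,0],[0,0,0,0.001,0,0,0],[0,0,0,0.001,0,0,0]]'; python3 -m handwheel '[[0,0,0,0.001,0,0,0],[0,0,0,0.001,0,0,0],[0,0,0,0.001,0,0,0]]'; python3 rel.py
```

```text
time: 11.45
position: [0.583, 0.1919, 0.164]
tool_rot: [2.098, 2.337, 0.004]
ft_force: [1.2, 1.0, 5.5]
grip_width: 0.114
grip_force: 50.0
time: 11.82
position: [0.583, 0.192, 0.161]
tool_rot: [2.098, 2.337, 0.004]
ft_force: [1.1, 0.0, 7.2]
grip_width: 0.106
grip_force: 50.0
{'time': 11.825, 'position': [0.583, 0.192, 0.161], 'tool_rot': [2.098, 2.337, 0.0042], 'ft_force': [1.1248, 0.0242, 7.2336], 'torque': [-0.0228, -0.2581, -0.0005], 'grip_width': 0.1065, 'grip_force': 50.0021, 'joint_positions': [-0.9918, 0.3436, 0.7783, 1.654, -0.253, 1.2452, -0.054]}
head y 6.17 tilt [ 0.0026  0.0013 -1.    ] a-err mm 0.6471312024942666 b 0.1289175476172202 tool shift needed [-0.0009 -0.0007]
```

Wedging steadily at about 7 N. I'll carry on in small steps until the firm seat.

```bash
python3 -m handwheel '[[0,0,0,0.001,0,0,0],[0,0,0,0.001,0,0,0]]'; python3 -m handwheel '[[0,0,0,0.001,0,0,0]]';python3 -m handwheel '[[0,0,0,0.001,0,0,0]]'
```

```text
time: 12.08
position: [0.583, 0.192, 0.1592]
tool_rot: [2.098, 2.337, 0.004]
ft_force: [0.9, 0.3, 8.1]
grip_width: 0.11
grip_force: 50.0
time: 12.2
position: [0.5831, 0.192, 0.1588]
tool_rot: [2.098, 2.337, 0.005]
ft_force: [-2.6, -0.4, 14.9]
grip_width: 0.109
grip_force: 50.0
time: 12.32
position: [0.5831, 0.1921, 0.1588]
tool_rot: [2.098, 2.337, 0.005]
ft_force: [-2.9, -0.0, 20.1]
grip_width: 0.116
grip_force: 50.0
```

```bash
python3 -m handwheel '[[0,0,0,0.001,0,0,0],[0,0,0,0,0,0,0],[0,0,0,0,0,0,0],[0,0,0,0,0,0,0],[0,0,0,0,0,0,0],[0,0,0,0,0,0,0]]'; python3 - <<'E'
from held import *
snap('wrist','w6');im=snap('scene','s6')[0];held('w6');st()
cv2.imwrite('pics/s6c.png',cv2.resize(im[100:230,280:450],None,fx=4,fy=4,interpolation=cv2.INTER_CUBIC))
E
python3 rel.py
```

```text
time: 13.08
position: [0.5831, 0.1921, 0.1587]
tool_rot: [2.099, 2.338, 0.006]
ft_force: [-4.7, -0.5, 21.1]
grip_width: 0.111
grip_force: 50.0
yellow 1077 [ 0.0101 -0.0001 -0.0277] [[-0.0249 -0.0054 -0.0288]
 [ 0.0256  0.0055 -0.0124]]
top 1799 [-0.0298 -0.0069 -0.0316] [ 0.0307  0.007  -0.0237] slope z/x [ 0.0041 -0.0274] slope y/x [-0.0003  0.0001]
{'time': 13.175, 'position': [0.5831, 0.1921, 0.1587], 'tool_rot': [2.0986, 2.3378, 0.0063], 'ft_force': [-3.8954, 0.1983, 20.9498], 'torque': [-0.4078, 1.038, 0.0484], 'grip_width': 0.1123, 'grip_force': 50.0063, 'joint_positions': [-0.9903, 0.3453, 0.7776, 1.6568, -0.2561, 1.2407, -0.0515]}
{'time': 13.175, 'position': [0.5831, 0.1921, 0.1587], 'tool_rot': [2.0986, 2.3378, 0.0063], 'ft_force': [-3.8954, 0.1983, 20.9498], 'torque': [-0.4078, 1.038, 0.0484], 'grip_width': 0.1123, 'grip_force': 50.0063, 'joint_positions': [-0.9903, 0.3453, 0.7776, 1.6568, -0.2561, 1.2407, -0.0515]}
head y 6.17 tilt [ 0.0027  0.003  -1.    ] a-err mm 0.7948097340222393 b 0.12899880834023725 tool shift needed [-0.001  -0.0008]
```

View pics/s6c.png

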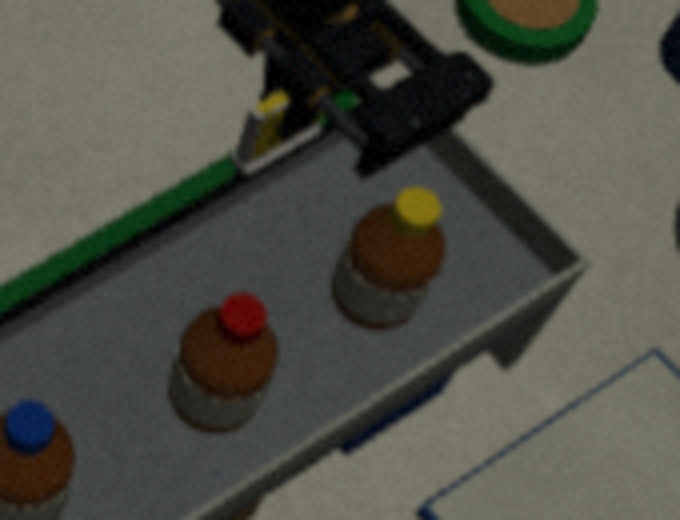

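The crop shows the shoulder down on the strip in front of the yellow bottle, with the bottles undisturbed. The seat came 11–12 mm after the lip was met, and the press force is steady at 21 N. I'm handing in.

```bash
python3 -c "
from h import *
print(ctrl.close_job())"
```

```text
the job is handed in; nothing more can be done
None
```

I handed the job in with the yellow holder seated on the strip in front of the yellow-capped bottle, the fingers still gripping it at 50 N and a steady 21 N at the wrist (wedging took about 8 N of that). The bottles were undisturbed in the last picture; I didn't re-measure the blue holder, and the hand-in returned no verdict.

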